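Cover the tools and run the modelling board out

TASK

Slide the tool box's cover fully shut so that nothing drips on the tools, then slide the modelling board straight out over the box along the stand, without lifting it off or letting it tip, until its front edge is level with the upright gauge wire. The board is front-heavy and would tip there by itself: finish while still holding it, best by the batten at its tail, so that it lies flat on the stand and nothing else carries it. Leave the jar, mug and marker beside the stand and box where they are.

Things in the scene. Friction and masses are not known exactly. Their poses are not given: they have to be found in the camera images.
- stand: Fixed wooden riser, 200 (x) x 260 (y) x 100 high mm, flat top. Origin under its centre, on the table. Its own -y points outward, towards the tool box; +x away from the robot. The board rests on its top.
- stand_edge (a point): Middle of the stand's outward top edge, 130 mm along the stand's -y from its centre, 100 mm above the table.
- board: Loose plywood board, 160 (x) x 300 (y) x 12 mm, 0.5 to 0.8 kg, with a plaster form (92 mm across, 112 mm above the board, 80 mm along -y from its middle) fixed on the front half. Origin under its centre; own -y points outward to its front edge, which starts 30 to 60 mm past the stand's edge, nearly square to it. It tips by itself once that is about 115 mm.
- batten (a point): Centre of the batten fixed across the board's tail: a wooden bar 120 (x) x 18 (y) x 40 high mm standing on the board's upper face, 120 mm along the board's +y from its middle; the centre lies 20 mm above the board's upper face. The board reaches 21 mm behind the batten. Its axes are the board's.
- board_front (a point): Middle of the board's front edge, half-way through its thickness, 270 mm along the board's -y from the batten's centre. Its axes are the board's.
- gauge: Fixed gauge beside the board's path, on the side away from the robot, clear of the board: a block 40 x 40 x 22 mm with an upright steel wire 5 mm thick, top 160 mm above the table. Origin on the wire's axis at the table; axes parallel to the stand's. It marks how far out the front edge must come, 155 to 185 mm past the stand's edge.
- wire_top (a point): Top of the gauge wire, 160 mm above the table.
- toolbox: Fixed open wooden tool box, 150 (x) x 170 (y) x 45 high mm, in front of the stand where the board will overhang; two side lips beside the cover reach 55 mm high. Origin under its centre; axes parallel to the stand's.
- cover (a joint): How far the box's cover is open, m: 0 fully shut (end stop), 0.12 fully open; it slides level in grooves along the box's -y as it opens and stays where it is left (about 1.5 N friction). Plywood 140 x 168 x 6 mm, its upper face 51.5 mm above the table.
- cover_rib (a point): Centre of the rib that serves as the cover's grip: a wooden bar 70 (x) x 14 (y) x 30 high mm standing on the cover's upper face near its outer end; the centre is 66.5 mm above the table, the top 81.5 mm. Axes those of the box. Shut, it lies 60 mm along the box's -y from the box's centre.
- jar: Bystander: white lidded jar, 60 mm across, 85 mm high, on the robot's side of the stand. Origin under its centre.
- mug: Bystander: white mug, 80 mm across, 95 mm high, beyond the stand. Origin under its centre.
- marker: Bystander: black marker pen, 16 mm thick, 135 mm long along its y, lying on the robot's side of the tool box.
Not all that is in view belongs to the job. Of the things that look like the toolbox, the larger one is meant. Leave any purple look-alike of the gauge alone.

How it is judged:
By the outcome, as a careful person would: the job done as asked, in the order asked, and still so for the second after the job is handed in, while the arm keeps its last pose, push and grip.
It also fails if it takes over 48 s, if anything falls off the work surface, if the arm or the gripper's body presses on something with over 40 N, if the wrist force passes 120 N, or if a joint passes its speed limit or range.

ROBOT

A 7-joint arm with a two-finger parallel gripper is mounted at the origin on the work surface. World frame = base frame: x ahead of the robot, y to its left, z up, the work surface at z = 0. Lengths are in m, angles in rad, forces in N, time in s.
With the tool pointing down it reaches from about 0.4 to 0.85 m from the base axis. Payload 10.4 kg.
Tool frame: the origin (TCP) lies midway between the tips of the shut fingers; the grasp point (between the pads) lies 19 mm behind it; z points along the fingers, x is the direction in which the jaws open and shut, and the axes are right-handed (so a half turn about z gives the same grasp; the last joint's range is limited). The gripper opens to 85 mm and grips with 20 to 120 N. Pads are 22 mm wide; open, the fingers measure 114 mm over their backs; the gripper's body (76 mm by 85 mm) begins 54 mm behind the grasp point. The pads swing forward as they close: fully open they stand 13 mm farther back than shut.
Start: joints at [1.142, 0.332, -0.065, 1.46, 0.022, 1.35, -0.088], TCP at [0.247, -0.574, 0.231] pointing down, gripper open.
Joint ranges: [-2.6, 2.6], [-0.5, 2.12], [-1.47, 1.34], [0.16, 2.42], [-1.27, 4.41], [0.06, 2.06], [-2.6, 2.6]. Speed limits (rad/s): [2.22, 2.22, 2.79, 2.79, 3.14, 3.14, 3.14].

INTERFACE

Orientations are given as a unit quaternion [x, y, z, w].
In Python, from workcell import monitor, eyes, ticket, models gives the robot as it stands.
- The arm moves only by the tool servo_tool, never from a script. Its argument "motion" is a list of rows, each a list of 7 numbers: the opening, from 0 (shut) to 1 (fully open), then the shift along the tool's x, y, z in m, then the turn, a rotation vector about the tool's x, y, z in degrees. In form: [[fingers, tx, ty, tz, rx, ry, rz], ...]. A call has 1 to 20 rows; each row is the pose to reach, as a shift and turn from the pose commanded when the call began, along the tool's axes at that moment; what a row does not reach only later rows make up. A row lasts 1/8 s, in which the tool goes at most 62.5 mm and 10.7 degrees, less where a joint would pass 70% of its speed; a pose out of reach is approached as far as the arm can. A call with a gripper value outside its range is refused whole. The fingers move at their own pace and stop on an object; "grip_force" is the grip in N (left out, the last holds). Time passes only in rows, so rows that repeat a pose let the fingers close. It gives the time, the measured TCP pose, the force and the opening at its end, in the units of the state.
- monitor.get_obs(): the state, without advancing time (a new reading comes with each control period).
- eyes.camera(name): name is "scene" or "top" or "wrist"; returns (picture, depth): 480x640x3 uint8, blue, green, red; 480x640 float32, m along the optical axis (not along the pixel's ray), 0 where there is no reading.
- eyes.camera_info(name): a dict with "intrinsics" (3x3 intrinsics, pixels), "extrinsics" (4x4, takes a point from world to camera coordinates); the wrist camera has in their place "tool_from_camera" (4x4, takes a point from camera to tool coordinates, whose origin is the TCP and whose axes are the tool frame's). Camera axes: x right, y down, z forward; pixel columns grow to the right and rows downward; lengths in m; the calibration is good to about 2 mm. The wrist camera is an equidistant fisheye: a pixel r from the principal point sees the ray r / f radians off the axis. A picture is of the moment at which its call begins: read the wrist's pose just before it. camera_info takes no time and is no camera call.
- ticket.hand_in(): hands the job in, once; it reports no verdict.
Trained networks look in the newest picture that a camera, given by its name, has taken for a name from the list of things; names that differ only in an ending like _2 or _b are one class to them, and where a whole thing is asked for, a point or a joint stands for the part that bears it (a point fixed in the world has none). Each returns a list of dicts, best first, with "confidence" (0 to 1); they miss things now and then, are a little off and sometimes report something else, mostly with a low value. They report only what shows in the picture. A call takes as long as a camera call. They do not tell look-alikes from the thing itself.
- models.boxes_of(camera, thing): "point" ([x, y, z] in m, in the coordinates of the camera as it stood for that picture, good to about 4 mm: the middle of the surface that is visible of it).
The state is a dict: "clock": time; "joint_pos": joint angles; "joint_velocities": joint speeds; "tau": joint torques, N m; "position": TCP position; "ee_rot": TCP orientation; "ft_force": force on the tool from outside, world axes, zero at the start; "torque": the same for the moment, N m; "grip_width": opening from 0.0 (shut) to 1.0 (fully open).
Only numpy, scipy, OpenCV 4.12 (cv2) and the standard library are available. Lean on these libraries where they do the work, as an engineer would, in place of code of your own. Each camera call takes 0.05 s, during which the arm holds its last target. There are 200 camera calls.

## Working session

There is one attempt and no reset: what is moved stays moved. The work goes in short steps, Python scripts to look and compute and a tool call to move; the robot and the scene stay as the last step left them, time stands still between calls to the robot, and variables do not carry over. Pictures are saved under pics/ and viewed, about 8 in all and at most 12, crops included, and the job is handed in when it is done.

Besides the shell and the picture viewer there is one more tool, called by a JSON object that holds its "op" and its "data", one argument or row to a line. servo_tool: Moves the arm, as the interface text tells. Its arguments: {"type":"object","properties":{"motion":{"type":"array"},"grip_force":{"type":"number"}},"required":["motion"]}

```bash
mkdir -p pics; cat > h.py <<'E'
import numpy as np, cv2
from workcell import monitor, eyes, ticket, models
def w2(name):
    i=eyes.camera_info(name); return np.array(i["intrinsics"]),np.array(i["extrinsics"])
def towld(name,p):
    K,E=w2(name); return (np.linalg.inv(E)@np.r_[p,1])[:3]
def pix(name,P):
    K,E=w2(name); c=(E@np.r_[P,1])[:3]; return (K@c/c[2])[:2]
def cloud(name,d):
    K,E=w2(name); v,u=np.mgrid[:480,:640]
    c=np.stack([(u-K[0,2])/K[0,0]*d,(v-K[1,2])/K[1,1]*d,d,np.ones_like(d)],-1)
    P=(c@np.linalg.inv(E).T)[...,:3]; P[d<=0]=np.nan; return P
E
python3 - <<'E'
from h import *
np.set_printoptions(precision=4,suppress=True)
o=monitor.get_obs(); print(o["clock"],o["position"],o["ee_rot"],o["ft_force"],o["grip_width"])
for n in("scene","top"):
    im,d=eyes.camera(n); cv2.imwrite(f"pics/{n}0.png",im); np.save(f"{n}0.npy",d)
    for t in["stand","board","batten","gauge","toolbox","cover_rib","jar","mug","marker"]:
        for r in models.boxes_of(n,t)[:3]: 
            p=towld(n,r["point"]);print(n,t,round(r["confidence"],2),p,pix(n,p).round())
print(monitor.get_obs()["clock"])
E
```

```text
0.0 [ 0.2465 -0.5739  0.2305] [ 0.8351 -0.5501 -0.0006 -0.0004] [0.2476 0.1045 0.3933] 0.9971528125923403
scene stand 0.6 [0.6466 0.2057 0.0997] [327. 331.]
scene board 0.71 [0.5675 0.1537 0.1125] [349. 290.]
scene board 0.26 [ 0.5273 -0.1665  0.0538] [288. 208.]
scene board 0.25 [ 0.5179 -0.1916  0.0528] [286. 201.]
scene batten 0.84 [0.568  0.1575 0.1081] [350. 293.]
scene gauge 0.94 [ 0.6985 -0.2587  0.0246] [203. 221.]
scene gauge 0.86 [ 0.6663 -0.149   0.0228] [236. 246.]
scene gauge 0.32 [ 0.5299 -0.1625  0.0522] [288. 210.]
scene toolbox 0.83 [ 0.5255 -0.1652  0.0526] [289. 209.]
scene toolbox 0.57 [ 0.3363 -0.3011  0.0379] [330. 157.]
scene cover_rib 0.72 [ 0.5152 -0.1916  0.0494] [288. 202.]
scene cover_rib 0.7 [ 0.3358 -0.32    0.0397] [326. 153.]
scene cover_rib 0.58 [0.6491 0.2123 0.0988] [327. 334.]
scene jar 0.57 [0.4249 0.2022 0.0826] [426. 287.]
scene mug 0.68 [0.729  0.1056 0.0613] [261. 325.]
scene marker 0.53 [ 0.4063 -0.1766  0.0097] [332. 203.]
top stand 0.71 [0.6404 0.1608 0.1025] [229. 203.]
top board 0.88 [0.5454 0.1433 0.1154] [236. 251.]
top batten 0.87 [0.5407 0.1436 0.1135] [236. 254.]
top gauge 0.97 [ 0.699  -0.2609  0.022 ] [437. 189.]
top gauge 0.31 [ 0.5149 -0.1435  0.0499] [384. 273.]
top toolbox 0.65 [ 0.5151 -0.1421  0.0488] [383. 273.]
top toolbox 0.55 [ 0.331  -0.3164  0.039 ] [472. 368.]
top cover_rib 0.8 [ 0.5128 -0.192   0.0553] [408. 274.]
top cover_rib 0.62 [ 0.3318 -0.3179  0.0392] [472. 368.]
top cover_rib 0.55 [ 0.6626 -0.1498  0.0236] [385. 205.]
top jar 0.98 [0.4215 0.1747 0.0834] [219. 318.]
top mug 0.94 [0.7431 0.0916 0.0451] [269. 162.]
top marker 0.97 [ 0.4038 -0.157   0.0124] [389. 330.]
top marker 0.61 [ 0.6624 -0.1488  0.023 ] [384. 205.]
1.0
```

View pics/scene0.png

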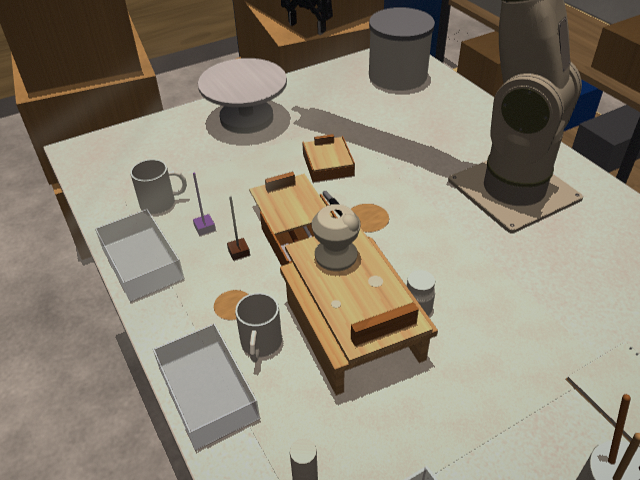

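View pics/top0.png

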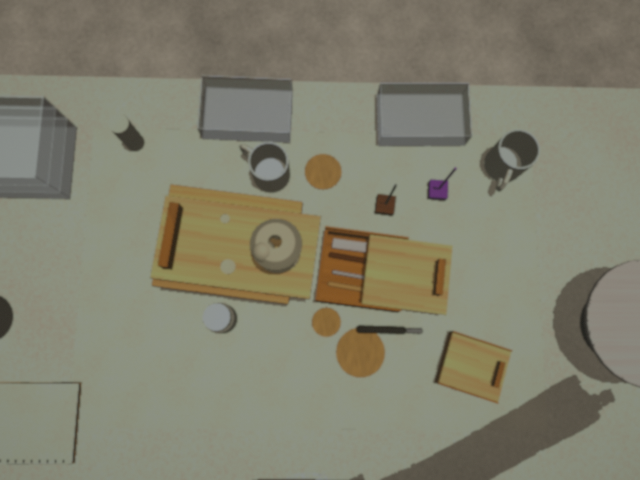

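The scene picture shows the board with its form and batten (385,322), the box with its rib (280,182), and the brown gauge (238,245) next to the purple look-alike (203,222). The top view agrees: batten (170,235), rib (440,277), brown gauge (386,204), smaller box (475,367). Next I'll measure these from the depth images.

```bash
cat > m.py <<'E'
from h import *
np.set_printoptions(precision=4,suppress=True)
def rect(P,lo,hi,z0,z1,lab):
    m=(P[...,0]>lo[0])&(P[...,0]<hi[0])&(P[...,1]>lo[1])&(P[...,1]<hi[1])&(P[...,2]>z0)&(P[...,2]<z1)
    q=P[m]
    if len(q)<8: print(lab,"few",len(q)); return
    # trim largest connected
    M,c=cv2.connectedComponents(m.astype(np.uint8))[1],0
    k=np.argmax(np.bincount(M[m])); q=P[M==k]
    (cx,cy),(w,h),a=cv2.minAreaRect((q[:,:2]*1000).astype(np.float32))
    print(lab,"n",len(q),"c",np.round([cx,cy],1),"wh",round(w,1),round(h,1),"a",round(a,2),"z med",np.median(q[:,2]).round(4)); return q
if __name__=="__main__":
  for n in("scene","top"):
    P=cloud(n,np.load(n+"0.npy"))
    rect(P,(.42,.18),(.75,.36),.140,.165,n+" batten top")
    rect(P,(.40,-.38),(.65,-.2),.070,.095,n+" rib top")
    rect(P,(.40,-.40),(.66,-.04),.046,.0575,n+" cover+lips")
    rect(P,(.40,-.15),(.75,.36),.106,.122,n+" board")
    rect(P,(.40,-.15),(.75,.36),.094,.105,n+" stand top")
    rect(P,(.62,-.2),(.72,-.1),.016,.028,n+" gauge block")
    rect(P,(.62,-.2),(.72,-.1),.04,.17,n+" wire")
    rect(P,(.66,-.3),(.76,-.2),.04,.17,n+" purple wire")
E
python3 m.py; python3 - <<'E'
import cv2
im=cv2.imread('pics/top0.png')
a=cv2.resize(im[170:330,140:300],(400,400),interpolation=2);b=cv2.resize(im[170:330,300:460],(400,400),interpolation=2)
cv2.imwrite('pics/c1.png',cv2.hconcat([a,b]))
E
```

```text
scene batten top n 861 c [567.4 265.4] wh 22.7 122.4 a 83.16 z med 0.1508
scene rib top n 213 c [ 504.5 -246. ] wh 21.8 70.3 a 79.83 z med 0.0791
scene cover+lips n 2794 c [ 516.6 -152.8] wh 242.0 151.2 a 81.93 z med 0.051
scene board n 8009 c [553.2 145.8] wh 304.2 162.1 a 82.99 z med 0.1116
scene stand top n 2513 c [562.  164.8] wh 263.4 201.9 a 82.88 z med 0.0996
scene gauge block n 250 c [ 664. -149.] wh 49.0 40.0 a 82.66 z med 0.0216
scene wire n 102 c [ 663.9 -148.5] wh 10.3 4.9 a 71.0 z med 0.1065
scene purple wire n 105 c [ 698.2 -259.8] wh 12.5 4.8 a 74.7 z med 0.1034
top batten top n 753 c [569. 261.] wh 19.2 120.1 a 83.27 z med 0.1515
top rib top n 301 c [ 506.5 -250.8] wh 15.3 70.6 a 83.82 z med 0.0808
top cover+lips n 5813 c [ 518.2 -153.9] wh 244.6 151.0 a 83.09 z med 0.0513
top board n 10172 c [555.  142.6] wh 300.6 161.4 a 83.15 z med 0.1117
top stand top n 1556 c [650.8 149.6] wh 259.7 25.1 a 83.21 z med 0.0997
top gauge block n 334 c [ 664.7 -152.8] wh 40.0 40.3 a 82.96 z med 0.0219
top wire n 53 c [ 665.1 -152.8] wh 4.8 6.4 a 59.56 z med 0.1126
top purple wire n 62 c [ 699.  -264.8] wh 4.9 5.5 a 73.08 z med 0.1073
```

View pics/c1.png

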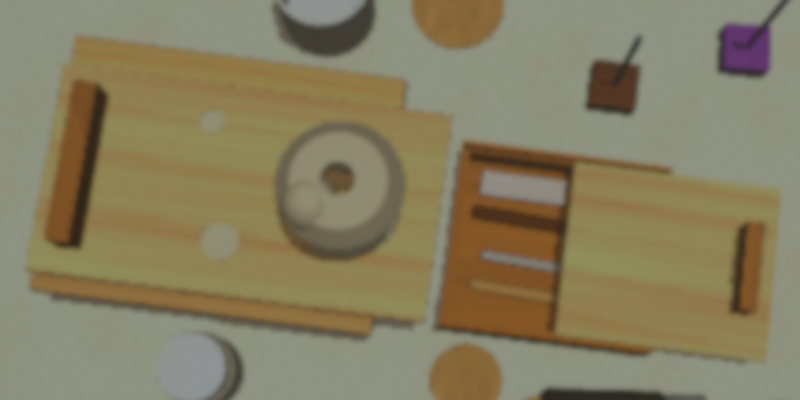

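The enlarged crop shows the batten at (75,163), the rib at (748,268) and the cover about half open. The two views agree to within a few mm. The yaw is -7°, the cover needs about 75 mm and the board about 130 mm. I'll start with the cover and go above the rib.

{"op": "servo_tool", "data": {
  "motion": [
    [0.6, -0.024, -0.046, 0, 0, 0, 4],
    [0.6, -0.049, -0.092, 0, 0, 0, 8],
    [0.6, -0.073, -0.138, 0, 0, 0, 12],
    [0.6, -0.097, -0.183, 0.01, 0, 0, 16],
    [0.6, -0.121, -0.229, 0.02, 0, 0, 20],
    [0.6, -0.146, -0.275, 0.03, 0, 0, 24],
    [0.6, -0.17, -0.32, 0.05, 0, 0, 28],
    [0.6, -0.194, -0.366, 0.08, 0, 0, 30.2],
    [0.6, -0.194, -0.366, 0.1, 0, 0, 30.2],
    [0.6, -0.194, -0.366, 0.1, 0, 0, 30.2],
    [0.6, -0.194, -0.366, 0.1, 0, 0, 30.2]
  ]
}}

```text
clock: 2.38
position: [0.5065, -0.2525, 0.1323]
ee_rot: [-0.662, 0.749, -0.001, 0.0]
ft_force: [-0.3, -0.6, 0.5]
grip_width: 0.601
```

```bash
python3 - <<'E'
from h import *
from scipy.spatial.transform import Rotation as R
np.set_printoptions(precision=4,suppress=True)
o=monitor.get_obs(); im,d=eyes.camera("wrist"); cv2.imwrite("pics/w1.png",im)
T=np.eye(4);T[:3,:3]=R.from_quat(o["ee_rot"]).as_matrix();T[:3,3]=o["position"]
i=eyes.camera_info("wrist");C=np.array(i["tool_from_camera"]);K=np.array(i["intrinsics"])
v,u=np.mgrid[:480,:640];x=(u-K[0,2])/K[0,0];y=(v-K[1,2])/K[1,1];r=np.hypot(x,y)+1e-9
X=np.tan(np.minimum(r,1.4))*x/r*d;Y=np.tan(np.minimum(r,1.4))*y/r*d
P=(np.stack([X,Y,d,np.ones_like(d)],-1)@(T@C).T)[...,:3];P[(d<=0)|(r>1.2)]=np.nan
np.save("w1.npy",P)
from m import rect
rect(P,(.44,-.30),(.58,-.2),.070,.095,"rib")
rect(P,(.40,-.40),(.66,-.04),.046,.0575,"cover+lips")
print(o["position"],T[:3,0],T[:3,2],o["ft_force"],o["grip_width"],o["clock"])
for b in models.boxes_of("wrist","cover_rib"): print(b["confidence"],(T@C@np.r_[b["point"],1])[:3])
E
```

```text
rib n 3076 c [ 507.6 -249.6] wh 14.0 69.7 a 83.22 z med 0.0825
cover+lips n 45112 c [ 518.6 -152.7] wh 244.0 150.8 a 83.38 z med 0.0525
[ 0.5065 -0.2525  0.1323] [-0.1223 -0.9925  0.0007] [ 0.0009 -0.0009 -1.    ] [-0.3362 -0.5958  0.4623] 0.6011390899642265 2.375
0.91 [ 0.5264 -0.2047  0.0522]
0.69 [ 0.3404 -0.3491  0.0398]
0.35 [0.4666 0.0019 0.1031]
0.24 [ 0.528  -0.169   0.0534]
```

View pics/w1.png

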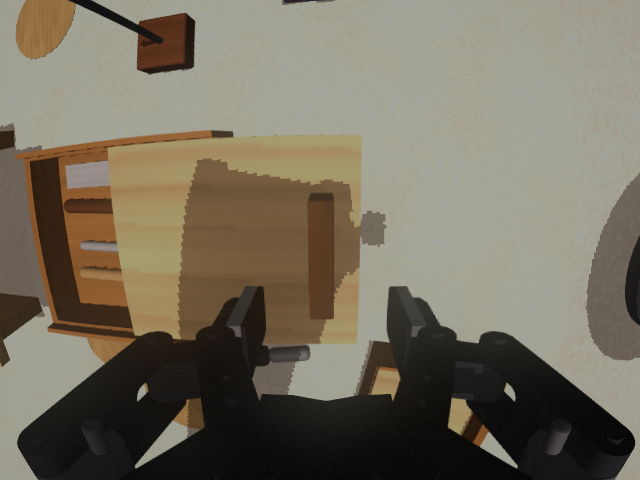

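The wrist picture shows the rib at (320,255), between the open fingers. The wrist depth puts it at (0.5076, -0.2496), within 1.5 mm of the top view. I'll descend and grip.

{"op": "servo_tool", "data": {
  "motion": [
    [0.6, -0.003, 0, 0.04, 0, 0, 0],
    [0.6, -0.003, 0, 0.071, 0, 0, 0],
    [0.6, -0.003, 0, 0.071, 0, 0, 0],
    [0, -0.003, 0, 0.071, 0, 0, 0],
    [0, -0.003, 0, 0.071, 0, 0, 0],
    [0, -0.003, 0, 0.071, 0, 0, 0],
    [0, -0.003, 0, 0.071, 0, 0, 0],
    [0, -0.003, 0, 0.071, 0, 0, 0]
  ],
  "grip_force": 40
}}

```text
clock: 3.48
position: [0.5078, -0.2492, 0.0621]
ee_rot: [-0.663, 0.749, -0.001, 0.0]
ft_force: [-2.0, -0.6, 6.5]
grip_width: 0.156
```

{"op": "servo_tool", "data": {
  "motion": [
    [0, -0.01, 0, -0.0005, 0, 0, 0],
    [0, -0.022, 0, -0.0005, 0, 0, 0],
    [0, -0.034, 0, -0.0005, 0, 0, 0],
    [0, -0.046, 0, -0.0005, 0, 0, 0],
    [0, -0.056, 0, -0.0005, 0, 0, 0],
    [0, -0.064, 0, -0.0005, 0, 0, 0],
    [0, -0.068, 0, -0.0005, 0, 0, 0],
    [0, -0.068, 0, -0.0005, 0, 0, 0]
  ]
}}

```text
clock: 4.47
position: [0.5161, -0.1797, 0.0621]
ee_rot: [-0.663, 0.748, -0.001, 0.001]
ft_force: [-1.0, 1.4, 8.2]
grip_width: 0.157
```

{"op": "servo_tool", "data": {
  "motion": [
    [0, -0.002, 0, 0, 0, 0, 0],
    [0, -0.004, 0, 0, 0, 0, 0],
    [0, -0.006, 0, 0, 0, 0, 0],
    [0, -0.008, 0, 0, 0, 0, 0],
    [0, -0.008, 0, 0, 0, 0, 0],
    [0, -0.008, 0, 0, 0, 0, 0]
  ]
}}

```text
clock: 5.22
position: [0.517, -0.1723, 0.0621]
ee_rot: [-0.663, 0.748, -0.001, 0.001]
ft_force: [-0.2, -0.4, 9.0]
grip_width: 0.152
```

{"op": "servo_tool", "data": {
  "motion": [
    [0, -0.002, 0, 0, 0, 0, 0],
    [0, -0.004, 0, 0, 0, 0, 0],
    [0, -0.006, 0, 0, 0, 0, 0],
    [0, -0.006, 0, 0, 0, 0, 0]
  ]
}}

```text
clock: 5.72
position: [0.5177, -0.1664, 0.0621]
ee_rot: [-0.663, 0.748, -0.001, 0.001]
ft_force: [0.1, -0.1, 7.5]
grip_width: 0.155
```

```bash
python3 - <<'E'
from h import *
from m import rect
for n in("scene","top"):
    im,d=eyes.camera(n); cv2.imwrite(f"pics/{n}2.png",im); P=cloud(n,d)
    rect(P,(.40,-.40),(.66,0.0),.046,.0575,n+" cover+lips")
    rect(P,(.45,-.3),(.57,-.1),.07,.09,n+" rib?")
im=cv2.imread("pics/scene2.png")[130:290,200:400]; im2=cv2.imread("pics/top2.png")[200:340,300:470]
cv2.imwrite("pics/c2.png",cv2.hconcat([cv2.resize(im,(400,400)),cv2.resize(im2,(400,400))]))
E
```

```text
scene cover+lips n 1902 c [ 522.8 -100.7] wh 179.4 152.2 a 83.45 z med 0.0511
scene rib? n 215 c [ 517.6 -156.8] wh 35.0 68.8 a 67.06 z med 0.0786
top cover+lips n 4795 c [525.1 -97.7] wh 162.6 150.9 a 83.15 z med 0.0513
top rib? n 4 c [ 512.7 -146.8] wh 2.7 1.4 a 39.33 z med 0.0774
```

View pics/c2.png

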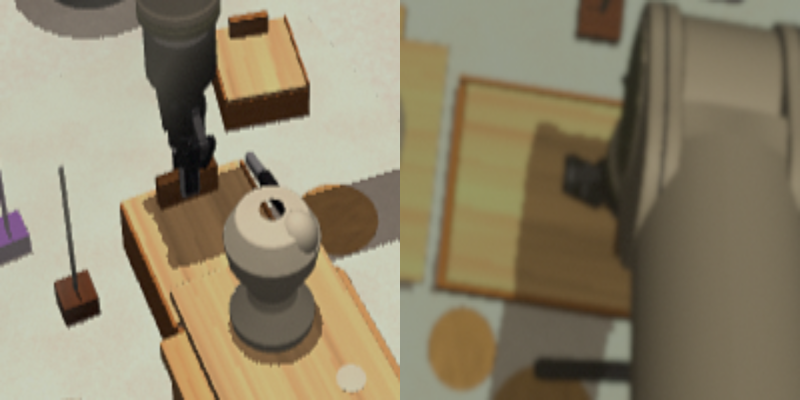

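The picture shows the cover (scene crop 200,225) covering the compartments, but I've felt no end stop yet. I'll push on gently.

{"op": "servo_tool", "data": {
  "motion": [
    [0, -0.002, 0, 0, 0, 0, 0],
    [0, -0.004, 0, 0, 0, 0, 0],
    [0, -0.004, 0, 0, 0, 0, 0]
  ]
}}

```text
clock: 6.2
position: [0.5182, -0.1624, 0.0621]
ee_rot: [-0.663, 0.748, -0.001, 0.001]
ft_force: [0.4, -0.1, 7.7]
grip_width: 0.155
```

My earlier back-edge estimate was cut off by the crop limit (y < -0.04). The true back edge is near -0.017, which puts the shut position at y ≈ -0.161, so I'll push to the stop.

{"op": "servo_tool", "data": {
  "motion": [
    [0, -0.001, 0, 0, 0, 0, 0],
    [0, -0.002, 0, 0, 0, 0, 0],
    [0, -0.003, 0, 0, 0, 0, 0],
    [0, -0.003, 0, 0, 0, 0, 0]
  ]
}}

```text
clock: 6.7
position: [0.5185, -0.1596, 0.0621]
ee_rot: [-0.663, 0.748, -0.001, 0.001]
ft_force: [-0.2, -1.0, 7.4]
grip_width: 0.155
```

{"op": "servo_tool", "data": {
  "motion": [
    [0, -0.001, 0, 0, 0, 0, 0],
    [0, -0.002, 0, 0, 0, 0, 0],
    [0, -0.003, 0, 0, 0, 0, 0],
    [0, -0.003, 0, 0, 0, 0, 0]
  ]
}}

```text
clock: 7.2
position: [0.5185, -0.1595, 0.0621]
ee_rot: [-0.662, 0.749, -0.002, -0.0]
ft_force: [0.0, -9.7, 5.8]
grip_width: 0.157
```

The end stop is clear: y force -9.7 N with no further motion. I'll relax, release, lift and go over the form to the batten.

{"op": "servo_tool", "data": {
  "motion": [
    [0, 0.003, 0, 0, 0, 0, 0],
    [0.5, 0.003, 0, 0, 0, 0, 0],
    [0.5, 0.003, 0, 0, 0, 0, 0],
    [0.5, 0.003, 0, 0, 0, 0, 0],
    [0.5, 0.003, 0, -0.03, 0, 0, 0],
    [0.5, 0.003, 0, -0.09, 0, 0, 0],
    [0.5, 0, 0, -0.15, 0, 0, 0],
    [0.5, 0, 0, -0.21, 0, 0, 0],
    [0.5, -0.03, 0, -0.235, 0, 0, 0],
    [0.5, -0.08, 0, -0.235, 0, 0, 0],
    [0.5, -0.14, 0, -0.235, 0, 0, 0],
    [0.5, -0.2, 0, -0.235, 0, 0, 0],
    [0.5, -0.26, 0, -0.235, 0, 0, 0],
    [0.5, -0.32, 0, -0.235, 0, 0, 0],
    [0.5, -0.37, 0, -0.22, 0, 0, 0],
    [0.5, -0.41, 0.001, -0.18, 0, 0, 0],
    [0.5, -0.4245, 0.001, -0.15, 0, 0, 0],
    [0.5, -0.4245, 0.001, -0.15, 0, 0, 0],
    [0.5, -0.4245, 0.001, -0.15, 0, 0, 0]
  ]
}}

```text
clock: 9.57
position: [0.569, 0.2635, 0.2122]
ee_rot: [-0.663, 0.749, -0.0, 0.001]
ft_force: [0.7, 0.1, 0.5]
grip_width: 0.501
```

```bash
cat > w.py <<'E'
from m import *
from scipy.spatial.transform import Rotation as R
def wrist(name):
    o=monitor.get_obs(); im,d=eyes.camera("wrist"); cv2.imwrite(name,im)
    T=np.eye(4);T[:3,:3]=R.from_quat(o["ee_rot"]).as_matrix();T[:3,3]=o["position"]
    i=eyes.camera_info("wrist");C=np.array(i["tool_from_camera"]);K=np.array(i["intrinsics"])
    v,u=np.mgrid[:480,:640];x=(u-K[0,2])/K[0,0];y=(v-K[1,2])/K[1,1];r=np.hypot(x,y)+1e-9
    t=np.tan(np.minimum(r,1.4))/r*d
    P=(np.stack([x*t,y*t,d,np.ones_like(d)],-1)@(T@C).T)[...,:3];P[(d<=0)|(r>1.2)]=np.nan
    print(o["position"],T[:3,0],T[:3,2],o["ft_force"],o["grip_width"],o["clock"]); return P
E
python3 - <<'E'
from w import *
P=wrist("pics/w3.png")
rect(P,(.42,.2),(.72,.33),.14,.165,"batten")
rect(P,(.40,-.15),(.75,.36),.106,.122,"board")
im,d=eyes.camera("top"); cv2.imwrite("pics/top3.png",im); P=cloud("top",d)
rect(P,(.42,-.22),(.61,-.1),.07,.09,"rib")
rect(P,(.42,-.3),(.61,0.02),.046,.0575,"cover+lips")
rect(P,(.42,-.3),(.61,0.02),.0535,.0575,"lips")
rect(P,(.40,-.15),(.75,.36),.106,.122,"board")
E
```

```text
[0.569  0.2635 0.2122] [-0.1221 -0.9925 -0.0002] [ 0.0013  0.     -1.    ] [0.6814 0.1456 0.4985] 0.5013443616236387 9.575
batten n 6047 c [569.4 262.7] wh 18.3 120.7 a 83.09 z med 0.153
board n 54776 c [555.3 143.6] wh 300.7 160.8 a 83.15 z med 0.113
rib n 283 c [ 517.1 -160.6] wh 14.4 70.0 a 83.61 z med 0.0809
cover+lips n 5918 c [ 524.7 -101. ] wh 169.7 150.8 a 83.1 z med 0.0513
lips n 31 c [ 450.2 -107.3] wh 44.2 4.1 a 83.44 z med 0.0554
board n 8432 c [554.8 142. ] wh 299.6 160.8 a 83.19 z med 0.1117
```

View pics/w3.png

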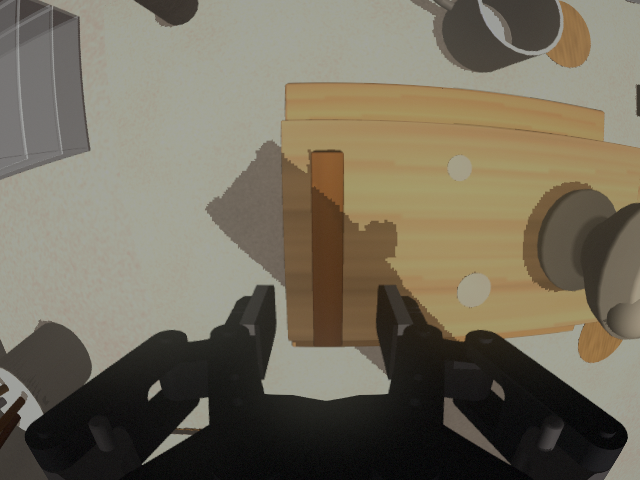

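The wrist picture shows the batten at (327,250), between the fingers. The cover is shut: the rib is 60 mm from the box centre and the overall length is 170 mm. I'll descend and grip the batten.

{"op": "servo_tool", "data": {
  "motion": [
    [0.5, 0.001, 0, 0.045, 0, 0, 0],
    [0.5, 0.001, 0, 0.085, 0, 0, 0],
    [0.5, 0.001, 0, 0.088, 0, 0, 0],
    [0.5, 0.001, 0, 0.088, 0, 0, 0],
    [0, 0.001, 0, 0.088, 0, 0, 0],
    [0, 0.001, 0, 0.088, 0, 0, 0],
    [0, 0.001, 0, 0.088, 0, 0, 0],
    [0, 0.001, 0, 0.088, 0, 0, 0],
    [0, 0.001, 0, 0.088, 0, 0, 0]
  ],
  "grip_force": 80
}}

```text
clock: 10.8
position: [0.5692, 0.2635, 0.1251]
ee_rot: [-0.663, 0.749, -0.001, 0.001]
ft_force: [-0.8, -1.2, 7.6]
grip_width: 0.194
```

{"op": "servo_tool", "data": {
  "motion": [
    [0, 0.004, 0, 0.001, 0, 0, 0],
    [0, 0.012, 0, 0.001, 0, 0, 0],
    [0, 0.022, 0, 0.001, 0, 0, 0],
    [0, 0.032, 0, 0.001, 0, 0, 0],
    [0, 0.042, 0, 0.001, 0, 0, 0],
    [0, 0.052, 0, 0.001, 0, 0, 0],
    [0, 0.06, 0, 0.001, 0, 0, 0],
    [0, 0.06, 0, 0.001, 0, 0, 0]
  ]
}}

```text
clock: 11.8
position: [0.5623, 0.2059, 0.125]
ee_rot: [-0.663, 0.748, -0.0, 0.003]
ft_force: [0.3, 4.0, 10.9]
grip_width: 0.192
```

{"op": "servo_tool", "data": {
  "motion": [
    [0, 0.008, 0, 0, 0, 0, 0],
    [0, 0.018, 0, 0, 0, 0, 0],
    [0, 0.028, 0, 0, 0, 0, 0],
    [0, 0.038, 0, 0.0005, 0, 0, 0],
    [0, 0.048, 0, 0.0005, 0, 0, 0],
    [0, 0.056, 0, 0.001, 0, 0, 0],
    [0, 0.06, 0, 0.001, 0, 0, 0],
    [0, 0.06, 0, 0.001, 0, 0, 0]
  ]
}}

```text
clock: 12.8
position: [0.5559, 0.1481, 0.125]
ee_rot: [-0.664, 0.748, -0.001, 0.004]
ft_force: [0.8, 9.6, 15.0]
grip_width: 0.19
```

```bash
cat > chk.py <<'E'
from h import *
import sys; from m import rect
o=monitor.get_obs(); print(o["position"],o["ft_force"],o["ee_rot"],o["clock"])
u=np.array([-.1193,-.9929])
for n in("scene","top"):
    im,d=eyes.camera(n); cv2.imwrite(f"pics/{n}_{sys.argv[1]}.png",im); P=cloud(n,d)
    q=rect(P,(.40,-.22),(.62,.04),.100,.13,n+" board part")
    w=rect(P,(.62,-.2),(.72,-.1),.04,.17,n+" wire"); b=rect(P,(.62,-.2),(.72,-.1),.016,.028,n+" block")
    s=(q[:,:2]-[.555,.1426])@u; c=(q[:,:2]-[.555,.1426])@np.array([.9929,-.1193])
    f=[np.percentile(s[abs(c-k)<.012],99.7)*1000 for k in(-.06,-.03,0,.03,.06)]
    print("front at c",np.round(f,1),"wire",(np.median((w[:,:2]-[.555,.1426])@u)*1000).round(1),"block",(np.mean((cv2.minAreaRect((b[:,:2]*1000).astype(np.float32))[0]-np.array([555,142.6]))@u)).round(1))
    # flatness: plane fit of upper face
    A=q[(abs(c)<.07)]; z=A[:,2]; t=(A[:,:2]-[.555,.1426])@u; cc=(A[:,:2]-[.555,.1426])@np.array([.9929,-.1193])
    k=abs(z-np.median(z))<.004; S=np.linalg.lstsq(np.c_[t,cc,np.ones_like(t)][k],z[k],rcond=None)[0]; print("slope deg along,across",np.degrees(S[:2]).round(2))
E
python3 chk.py a
```

```text
[0.5559 0.1481 0.125 ] [ 0.8489  9.5998 15.0265] [-0.6638  0.7479 -0.0006  0.0044] 12.8
scene board part n 2495 c [544.4 -35.6] wh 169.8 140.6 a 81.42 z med 0.1118
scene wire n 104 c [ 663.8 -148.7] wh 11.7 4.9 a 71.06 z med 0.1062
scene block n 252 c [ 663.9 -149.1] wh 44.5 40.2 a 83.6 z med 0.0212
front at c [230.7 202.3 171.5 260.5 263.5] wire 275.2 block 276.6
slope deg along,across [-0.02  0.02]
top board part n 5070 c [533.7 -36.8] wh 170.7 160.5 a 83.4 z med 0.1117
top wire n 53 c [ 665.  -152.4] wh 5.0 5.6 a 39.11 z med 0.1125
top block n 333 c [ 665.  -152.8] wh 39.9 40.7 a 82.26 z med 0.0215
front at c [264.7 265.1 265.2 265.3 265. ] wire 279.7 block 280.1
slope deg along,across [-0.04 -0.  ]
```

Both views show about 14 mm left and the board flat (slope at most 0.04°).

{"op": "servo_tool", "data": {
  "motion": [
    [0, 0.005, 0, 0, 0, 0, 0],
    [0, 0.01, 0, 0, 0, 0, 0],
    [0, 0.013, 0, 0, 0, 0, 0],
    [0, 0.014, 0, 0, 0, 0, 0],
    [0, 0.014, 0, 0, 0, 0, 0],
    [0, 0.014, 0, 0, 0, 0, 0]
  ]
}}

```text
clock: 13.65
position: [0.5544, 0.135, 0.1251]
ee_rot: [-0.664, 0.748, -0.001, 0.005]
ft_force: [1.5, 11.7, 14.1]
grip_width: 0.197
```

```bash
python3 chk.py b; python3 - <<'E'
import cv2
im=cv2.imread("pics/scene_b.png")[120:360,180:440]; im2=cv2.imread("pics/top_b.png")[180:310,290:410]
cv2.imwrite("pics/c3.png",cv2.hconcat([cv2.resize(im,(400,430)),cv2.resize(im2,(400,430),interpolation=2)]))
E
```

```text
[0.5544 0.135  0.1251] [ 1.4614 11.6591 14.0726] [-0.6641  0.7476 -0.0005  0.0048] 13.65
scene board part n 2691 c [542.3 -43.9] wh 182.5 139.3 a 83.24 z med 0.1118
scene wire n 103 c [ 664.  -148.1] wh 10.3 5.0 a 72.64 z med 0.105
scene block n 247 c [ 664.3 -147.4] wh 45.0 39.9 a 83.06 z med 0.0212
front at c [247.4 219.8 256.7 276.7 275.5] wire 275.5 block 275.0
slope deg along,across [-0.12  0.02]
top board part n 5624 c [533.2 -43.2] wh 183.7 160.8 a 83.43 z med 0.1117
top wire n 53 c [ 664.9 -152.4] wh 4.9 4.4 a 23.45 z med 0.1125
top block n 334 c [ 665.  -152.7] wh 39.9 41.0 a 83.35 z med 0.0214
front at c [278.1 278.1 278.2 278.4 277.9] wire 279.6 block 280.1
slope deg along,across [-0.02 -0.05]
```

View pics/c3.png

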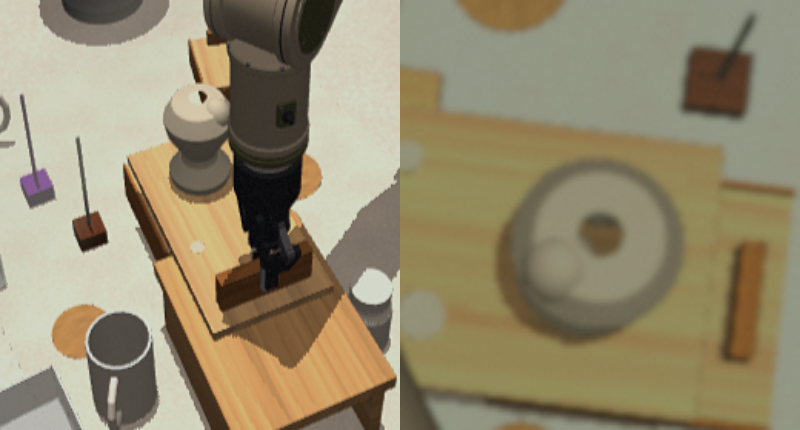

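The picture shows the board flat over the box, its front edge almost in line with the wire's block, and the jar and mug untouched. The top view says about 1.3 mm is left, the scene view about 0, and dead reckoning 0.8 mm. I'll add 1 mm.

{"op": "servo_tool", "data": {
  "motion": [
    [0, 0.0005, 0, 0, 0, 0, 0],
    [0, 0.001, 0, 0, 0, 0, 0],
    [0, 0.001, 0, 0, 0, 0, 0],
    [0, 0.001, 0, 0, 0, 0, 0]
  ]
}}

```text
clock: 14.25
position: [0.5543, 0.1343, 0.1251]
ee_rot: [-0.664, 0.748, -0.0, 0.005]
ft_force: [1.6, 11.7, 15.1]
grip_width: 0.194
```

```bash
python3 chk.py c; python3 - <<'E'
from h import *
from m import rect
P=cloud("top",eyes.camera("top")[1])
rect(P,(.42,-.22),(.61,-.15),.07,.09,"rib")
for t in("jar","mug","marker"): print(t,[towld("top",b["point"]).round(3) for b in models.boxes_of("top",t)[:1]])
E
```

```text
[0.5543 0.1343 0.1251] [ 1.5864 11.7164 15.1012] [-0.6642  0.7475 -0.0005  0.0049] 14.25
scene board part n 2660 c [543.9 -43.8] wh 183.2 136.0 a 83.01 z med 0.1118
scene wire n 106 c [ 664.1 -148. ] wh 12.4 4.9 a 70.15 z med 0.1061
scene block n 248 c [ 664.2 -148.5] wh 44.3 41.2 a 82.49 z med 0.0213
front at c [242.1 213.  250.4 275.9 276.3] wire 275.2 block 276.1
slope deg along,across [-0.15 -0.08]
top board part n 5646 c [533.4 -43.7] wh 184.2 161.0 a 83.34 z med 0.1117
top wire n 51 c [ 665.6 -152.8] wh 4.9 6.0 a 79.96 z med 0.1147
top block n 338 c [ 665.  -152.5] wh 40.4 41.3 a 81.35 z med 0.0215
front at c [279.1 279.1 279.1 279.2 279.1] wire 279.7 block 279.8
slope deg along,across [-0.08 -0.02]
rib n 281 c [ 517.1 -160.6] wh 14.1 69.7 a 83.45 z med 0.0805
jar [array([0.415, 0.195, 0.085])]
mug [array([0.527, 0.255, 0.104])]
marker [array([ 0.405, -0.156,  0.013])]
```

```bash
python3 -c "
from workcell import ticket; print(ticket.hand_in())"
```

```text
the job is handed in; nothing more can be done
None
```

The cover is fully shut and the board is slid out to the gauge wire. I handed the job in at about 14.5 s of robot time, with the arm still gripping the batten.

- **Cover:** I slid it shut by its rib until it hit the end stop, with about 10 N of reaction and no further movement. In the last top view the rib was still 60 mm from the box centre, so it stayed shut while the board moved.
- **Board position:** I slid it about 130 mm by the batten. In the top view the front edge is within about 0.7 mm of the wire. The scene view gave -1 to +1 mm, but its reading is noisy because the form and the arm hide part of the edge.
- **Board flatness:** It lies flat on the stand, with a measured slope of 0.15° or less. I am pressing down with about 15 N at the tail.
- **Jar, mug and marker:** My moves kept clear of all three.
    - **Marker:** the last check found it where it started.
    - **Jar:** the last report was about 2 cm off in a view partly blocked by the arm. The scene picture just before the last 1 mm of travel shows it undisturbed.
    - **Mug:** the last report was wrong, placing it about where the arm is. The same scene picture shows it in place.

One of my early estimates was wrong. I first put the box's back edge about 15 mm off because of a crop limit, and corrected it before the cover reached its stop.

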